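# Tip the spice jar to check it, then slot it back in the row

### The job

Pick up the spice jar that stands by itself, lift it clear of the worktop, tip it half way over (about 45 degrees) and hold it so for two seconds, so that I can see whether the seasoning still runs. Then bring it upright and put it away in the wooden spice tray: push it from the front into the narrow gap in the middle of the row, so that its neighbours slide apart and it stands in line with them. Topple nothing, and leave the mug, the flat tin and the teaspoon alone.

Things in the scene. Friction and masses are not known exactly. Their poses are not given: they have to be found in the camera images.
- jar: The jar to tip and put away: closed glass spice jar with a flat green cap, upright cylinder 106 mm high; cap (top 20 mm) 45 mm in diameter, glass 44 mm; about 0.11 kg. Origin: centre of the underside, z up. It starts upright on the bare worktop, on the right of the tray, apart from all others.
- tray: Plain light-wood spice tray fixed to the worktop, 270 mm (its y, along the row, to the left) by 111 mm (its x, to the back). Origin: on the worktop under the middle of the row, z up. Deck 8 mm thick from x = -77 to +24 mm, no lip in front. Low back rail from x = +24 mm and end cheeks inside at y = +-125 mm (x = -28 to +34 mm), both 34 mm high above the worktop.
- tray_gap (a point): Point on the deck, 8 mm above the worktop, at the tray's x = 0, y = 0, axes as the tray's. The row stands along x = 0; its gap is here, 32 to 39 mm wide, narrower than the jar: the neighbours must slide apart 3 to 7 mm each and have room for it; they slide easily, at a few newtons.
- row_1: One of the four in the tray: closed glass spice jar with a flat green cap, upright cylinder 106 mm high; cap (top 20 mm) 45 mm in diameter, glass 44 mm; about 0.11 kg. Origin: centre of the underside, z up. Loose; its place in the row varies, two stand on each side of the gap.
- row_2: One of the four in the tray: closed glass spice jar with a flat green cap, upright cylinder 106 mm high; cap (top 20 mm) 45 mm in diameter, glass 44 mm; about 0.11 kg. Origin: centre of the underside, z up. Loose; its place in the row varies, two stand on each side of the gap.
- row_3: One of the four in the tray: closed glass spice jar with a flat green cap, upright cylinder 106 mm high; cap (top 20 mm) 45 mm in diameter, glass 44 mm; about 0.11 kg. Origin: centre of the underside, z up. Loose; its place in the row varies, two stand on each side of the gap.
- row_4: One of the four in the tray: closed glass spice jar with a flat green cap, upright cylinder 106 mm high; cap (top 20 mm) 45 mm in diameter, glass 44 mm; about 0.11 kg. Origin: centre of the underside, z up. Loose; its place in the row varies, two stand on each side of the gap.
- mug: Bystander: cream mug with a handle, 78 mm in diameter, 101 mm high, loose, behind the jar's place, beyond it from the robot. Origin near the middle of its underside.
- tin: Bystander: flat round tin, 86 mm in diameter, 40 mm high, loose, near the worktop's front edge between jar and tray. Origin: centre of the underside.
- spoon: Bystander: teaspoon, 130 x 26 x 11 mm, loose, lying at the front left of the worktop. Origin: under its middle.
Mind the look-alikes: they are no part of the job. Leave any purple or yellow look-alike of the row_4 alone.

How it is judged:
By the outcome, as a careful person would: the job done as asked, in the order asked, and still so for the second after the job is handed in, with the robot touching nothing.
It also fails if it takes over 48 s, if anything falls off the work surface, if the arm or the gripper's body presses on something with over 40 N, if the wrist force passes 120 N, or if a joint passes its speed limit or range.

### The arm

A 7-joint arm with a two-finger parallel gripper is mounted at the origin on a cart in front of the work surface, level with it; the furniture and walls round the work are solid. World frame = base frame: x ahead of the robot, y to its left, z up, the work surface at z = 0. Lengths are in mm, angles in degrees, forces in N, time in s.
With the tool pointing down it reaches from about 400 to 875 mm from the base axis. Payload 6.5 kg.
Tool frame: the origin (TCP) lies on the centre line of the jaws, within the pads' length; the fingertips stand 17 mm ahead of it and the grasp point (between the pads) lies 2 mm behind it (manip.tips_ahead is the distance from the TCP to the fingertips, in mm); z points along the fingers, y is the line along which they close (so a half turn about z gives the same grasp; the last joint's range is limited). The gripper opens to 88 mm and grips with 3 to 60 N. Pads are 18 mm wide; open, the fingers measure 123 mm over their backs; the gripper's body (75 mm by 187 mm) begins 45 mm behind the grasp point.
Start: joints at [-71.23, 30.733, -0.252, 88.115, 0.149, 61.152, -4.079], TCP at [249.399, 600.242, 255.716] pointing down, gripper open.
Joint ranges: [-154.64, 154.64], [-21.42, 123.67], [-72.66, 72.17], [13.99, 137.28], [-74.86, 254.86], [10.95, 109.41], [-158.01, 158.01]. Speed limits (degrees/s): [136.94, 136.94, 180, 180, 180, 180, 180].

### API

Orientations are given as [roll, pitch, yaw] about the fixed x, y, z axes, in that order (R = Rz(yaw) Ry(pitch) Rx(roll)).
In Python, from rig import manip gives the robot as it stands.
- The arm moves only by the tool arm_command, never from a script. Its argument "motion" is a list of rows, each a list of 7 numbers: the shift along the world's x, y, z in mm, then the turn, a rotation vector about the world's x, y, z in rad, then the opening, from 0 (shut) to 1 (fully open). A call has 1 to 20 rows; each row shifts and turns the commanded pose from where the row before left it; what a row does not reach is not made up. A row lasts 1/10 s, in which the tool goes at most 50 mm and 8.59 degrees, less where a joint would pass 70% of its speed; a pose out of reach is approached as far as the arm can. A call is refused whole if a number of a shift passes 50 or a number of a turn 0.15, either way. A call with a gripper value outside its range is refused whole. The fingers move at their own pace and stop on an object; "grip_force" is the grip in N (left out, the last holds). Time passes only in rows, so rows that do not move let the fingers close. It gives the time, the measured TCP pose, the force, the opening and the grip force at its end, in the units of the state.
- manip.observe(): the state, without advancing time (a new reading comes with each control period).
- manip.snapshot(name): name is "scene" or "top" or "wrist"; returns a dict with "color" (480x640x3 uint8, red, green, blue), "mtx" (3x3 intrinsics, pixels), "k1" (the pictures are not rectified: a ray, as slopes to the right and down, at radius r is drawn at 1 + k1 r^2 times it, then the intrinsics apply), "extrinsics" (4x4, takes a point from camera to world coordinates). Camera axes: x right, y down, z forward; pixel columns grow to the right and rows downward; lengths in mm; the calibration is good to about 2 mm. A picture is of the moment at which its call begins. There is no depth.
- manip.sign_off(): hands the job in; it is judged then, once.
The state is a dict: "time_s": time; "qpos": joint angles; "qvel": joint speeds; "tau": joint torques, N m; "tool_pos": TCP position; "ee_rot": TCP orientation; "contact_force": force on the tool from outside, world axes, zero at the start; "ft_torque": the same for the moment, N m; "gripper_width": finger opening in mm; "grasp_force": force on a finger pad.
Only numpy, scipy, OpenCV 4.12 (cv2) and the standard library are available. Lean on these libraries where they do the work, as an engineer would, in place of code of your own. Each camera call takes 0.05 s, during which the arm holds its last target. There are 200 camera calls.

## Working session

There is one attempt and no reset: what is moved stays moved. The work goes in short steps, Python scripts to look and compute and a tool call to move; the robot and the scene stay as the last step left them, time stands still between calls to the robot, and variables do not carry over. Pictures are saved under pics/ and viewed, at most 12 in all, crops included, and the job is handed in when it is done.

Besides the shell and the picture viewer there is one more tool, called after "Emit:" by a JSON object that holds its "method" and its "body". arm_command: Moves the arm, as the interface text tells. Its arguments: {"type":"object","properties":{"motion":{"type":"array","items":{"type":"array","items":{"type":"number"}}},"grip_force":{"type":"number"}},"required":["motion"]}

```bash
mkdir -p pics; python3 - <<'E'
from rig import manip
import cv2,numpy as np,pickle
d={}
for n in("scene","top"):
    s=manip.snapshot(n);d[n]=s;cv2.imwrite(f"pics/{n}0.png",s["color"][:,:,::-1]);print(n,s["mtx"].tolist(),s["k1"],np.round(s["extrinsics"],3).tolist())
pickle.dump(d,open("d0.pkl","wb"))
print(manip.observe())
E
```

```text
scene [[583.7814847124121, 0.0, 312.72172517055975], [0.0, 583.7814847124121, 239.29420805343474], [0.0, 0.0, 1.0]] -0.11263007107561769 [[0.752, -0.324, 0.574, -93.702], [-0.659, -0.349, 0.666, -653.848], [-0.015, -0.879, -0.476, 572.667], [0.0, 0.0, 0.0, 1.0]]
top [[551.1142641749624, 0.0, 322.4130604989487], [0.0, 551.1142641749624, 234.88835791377], [0.0, 0.0, 1.0]] 0.021862330037203902 [[0.0, -0.985, 0.172, 355.309], [-1.0, 0.004, 0.021, 108.047], [-0.022, -0.172, -0.985, 1248.823], [0.0, 0.0, 0.0, 1.0]]
{'time_s': 0.1, 'qpos': array([-71.23139258,  30.77189297,  -0.25395035,  88.16329513,
         0.14763073,  61.15005531,  -4.07754759]), 'qvel': array([ 0.06713348, -0.08905294, -0.05375704, -0.20839542, -0.07592612,
        0.06651793, -0.09936234]), 'tau': array([ 2.10130122e-03, -5.72076774e+01,  9.93445180e-01, -2.52228498e+01,
       -5.62104536e-02,  1.34637594e-02,  7.35573803e-05]), 'tool_pos': array([249.20294479, 599.78683205, 254.9528494 ]), 'ee_rot': array([-1.79915249e+02,  5.31568587e-03,  1.57443473e+02]), 'contact_force': array([ 0.27480688, -0.12663076,  0.15592901]), 'ft_torque': array([ 0.01241633, -0.03888888, -0.01116496]), 'grasp_force': 0.0, 'gripper_width': 87.96157655938858}
```

View pics/scene0.png

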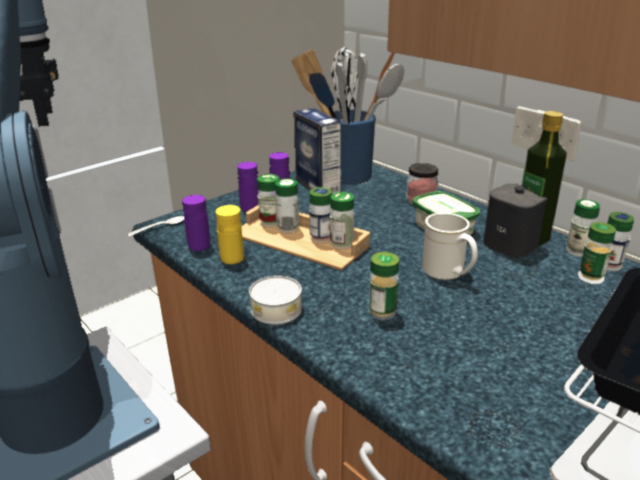

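View pics/top0.png

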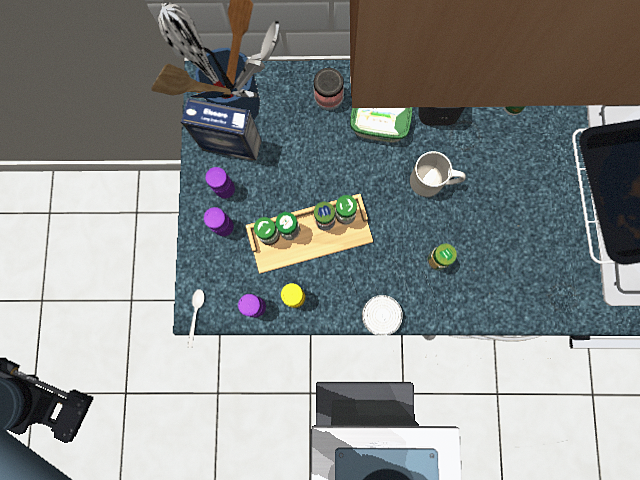

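The top view shows the lone jar's cap at (444,254) and the row caps at (266,231), (287,224), (324,215) and (346,208). The tray's front edge runs from (258,270) to (372,241). The yellow bottle is at (293,295), in front of the left half of the tray.

```bash
cat > h.py <<'E'
import cv2,numpy as np
from scipy.spatial.transform import Rotation as Rn
def ray(s,px,z):
    u=cv2.undistortPoints(np.array([[px]],float),s["mtx"],np.array([s["k1"],0,0,0.]))[0,0]
    E=s["extrinsics"];d=E[:3,:3]@[u[0],u[1],1];o=E[:3,3];return o+d*(z-o[2])/d[2]
def greens(s,lo=(35,90,30),hi=(85,255,255),amin=100):
    h=cv2.cvtColor(s["color"],cv2.COLOR_RGB2HSV);m=cv2.inRange(h,lo,hi)
    m=cv2.morphologyEx(m,cv2.MORPH_CLOSE,np.ones((5,5)))
    out=[]
    for c in cv2.findContours(m,0,2)[0]:
        a=cv2.contourArea(c)
        if a>amin:
            out.append((cv2.minEnclosingCircle(cv2.convexHull(c)),a))
    return out
E
python3 - <<'E'
from h import *;import pickle
d=pickle.load(open("d0.pkl","rb"));s=d["top"]
for (c,r),a in greens(s): print(np.round(c),round(r,1),a,ray(s,c,103).round(),ray(s,c,111).round())
print("tray",[ray(s,p,z).round() for p,z in(((258,270),8),((372,241),8))])
print("yellow/tin/mug",[ray(s,p,z).round() for p,z in(((293,295),106),((382,316),40),((432,175),101),((251,306),106))])
print("scene")
for (c,r),a in greens(d["scene"]): print(np.round(c),round(r,1),a,ray(d["scene"],c,96).round(),ray(d["scene"],c,104).round())
E
```

```text
[443. 256.] 13.7 379.5 [ 509. -119.  103.] [ 508. -117.  111.]
[275. 224.] 22.0 748.5 [578. 234. 103.] [577. 233. 111.]
[335. 208.] 22.0 723.5 [612. 106. 103.] [611. 106. 111.]
[381. 117.] 32.0 524.0 [817.   5. 103.] [813.   6. 111.]
tray [array([492., 281.,   8.]), array([558.,  22.,   8.])]
yellow/tin/mug [array([429., 194., 106.]), array([388.,   5.,  40.]), array([ 685., -102.,  101.]), array([407., 280., 106.])]
scene
[390. 299.] 15.4 234.5 [ 444. -200.   96.] [ 435. -207.  104.]
[384. 263.] 15.0 561.5 [ 511. -126.   96.] [ 501. -135.  104.]
[593. 262.] 16.0 469.0 [ 764. -354.   96.] [ 750. -359.  104.]
[611. 228.] 23.6 668.5 [ 906. -321.   96.] [ 889. -327.  104.]
[587. 208.] 12.2 240.0 [ 950. -252.   96.] [ 932. -259.  104.]
[332. 198.] 23.3 606.0 [620. 116.  96.] [608. 103. 104.]
[277. 185.] 21.2 460.0 [582. 241.  96.] [571. 226. 104.]
[536. 182.] 17.9 365.0 [ 991. -120.   96.] [ 973. -129.  104.]
[548. 150.] 19.1 507.0 [1198.  -33.   96.] [1176.  -44.  104.]
```

Emit:
{"method": "arm_command", "body": {"motion": [[13,-36,0,0,0,-0.046,1],[13,-36,0,0,0,-0.046,1],[13,-36,0,0,0,-0.046,1],[13,-36,0,0,0,-0.046,1],[13,-36,0,0,0,-0.046,1],[13,-36,0,0,0,-0.046,1],[13,-36,0,0,0,-0.046,1],[13,-36,0,0,0,-0.046,1],[13,-36,0,0,0,-0.046,1],[13,-36,0,0,0,-0.046,1],[13,-36,0,0,0,-0.046,1],[13,-36,0,0,0,-0.046,1],[13,-36,0,0,0,-0.046,1],[13,-36,0,0,0,-0.046,1],[13,-36,0,0,0,-0.046,1],[13,-36,0,0,0,-0.046,1],[13,-36,0,0,0,-0.046,1],[13,-36,0,0,0,-0.046,1],[13,-36,0,0,0,-0.046,1],[13,-36,0,0,0,-0.046,1]]}}

```text
time_s: 2.1
tool_pos: [509.5, -121.1, 255.5]
ee_rot: [-180.0, -0.0, 104.6]
contact_force: [0.4, -0.4, -0.5]
gripper_width: 88.4
grasp_force: 0.0
```

```bash
python3 - <<'E'
from rig import manip
from h import *
s=manip.snapshot("wrist");cv2.imwrite("pics/w1.png",s["color"][:,:,::-1])
for (c,r),a in greens(s): print(np.round(c),round(r,1),a,ray(s,c,106).round(1),ray(s,c,96).round(1))
o=manip.observe();print(o["tool_pos"],o["ee_rot"],o["qpos"].round(),s["extrinsics"].round(2))
E
```

```text
[323. 230.] 28.0 2254.5 [ 512.7 -124.2  106. ] [ 513.6 -127.2   96. ]
[639. 200.] 39.5 785.0 [754.9 -34.5 106. ] [764.5 -34.2  96. ]
[544.   4.] 38.7 1170.0 [618.9  71.3 106. ] [623.5  75.3  96. ]
[ 510.77267984 -127.91136984  256.15074966] [179.93954301   0.29436666 104.14684564] [-15.  20.  30. 108. -12.  54.  34.] [[ 9.7000e-01  2.4000e-01  8.0000e-02  4.8887e+02]
 [ 2.5000e-01 -9.2000e-01 -3.1000e-01 -4.0550e+01]
 [-0.0000e+00  3.2000e-01 -9.5000e-01  3.8374e+02]
 [ 0.0000e+00  0.0000e+00  0.0000e+00  1.0000e+00]]
```

View pics/w1.png

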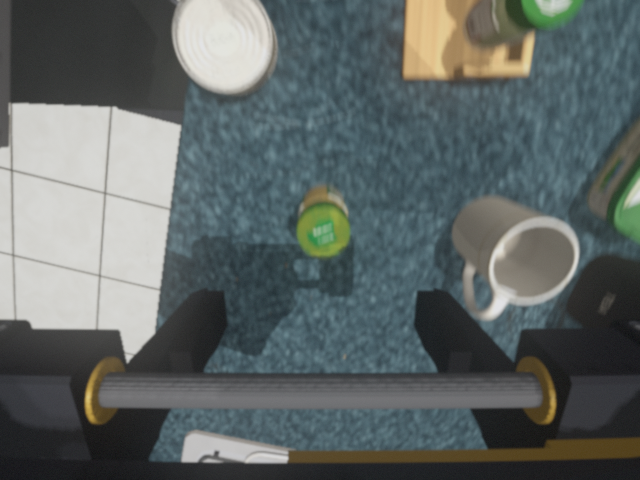

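The wrist view shows the cap's top face at about (323,232) and the mug at (520,255), clear of the right finger. The arm was still settling, so I'll hold, descend part way and re-measure.

Emit:
{"method": "arm_command", "body": {"motion": [[0,0,0,0,0,0,1],[0,0,0,0,0,0,1],[0,0,0,0,0,0,1],[0,0,0,0,0,0,1],[0,0,0,0,0,0,1]]}}

```text
time_s: 2.65
tool_pos: [509.3, -118.8, 255.7]
ee_rot: [180.0, -0.0, 104.8]
contact_force: [0.6, -0.7, 0.0]
gripper_width: 88.1
grasp_force: 0.0
```

```bash
python3 - <<'E'
from rig import manip
from h import *
s=manip.snapshot("wrist")
for (c,r),a in greens(s): print(np.round(c),round(r,1),a,ray(s,c,106).round(1),ray(s,c,103).round(1))
o=manip.observe();print(o["tool_pos"],o["ee_rot"],o["qpos"].round())
E
```

```text
[322. 228.] 28.5 2300.0 [ 511.8 -121.1  106. ] [ 512.1 -122.   103. ]
[627. 217.] 26.8 326.5 [752.7 -47.2 106. ] [755.5 -47.2 103. ]
[543.   2.] 38.1 1218.5 [616.7  75.  106. ] [618.1  76.2 103. ]
[ 509.3732421  -119.03612862  255.78816941] [ 1.79989999e+02 -1.52950240e-02  1.04797436e+02] [-15.  20.  29. 109. -12.  54.  34.]
```

Emit:
{"method": "arm_command", "body": {"motion": [[1.5,-2,-15,0,0,0,1],[0,0,-20,0,0,0,1],[0,0,-20,0,0,0,1],[0,0,-20,0,0,0,1],[0,0,-20,0,0,0,1],[0,0,-20,0,0,0,1],[0,0,-20,0,0,0,1],[0,0,-15,0,0,0,1],[0,0,-10,0,0,0,1],[0,0,-6,0,0,0,1],[0,0,0,0,0,0,1],[0,0,0,0,0,0,1]]}}

```text
time_s: 3.9
tool_pos: [511.3, -121.9, 90.2]
ee_rot: [180.0, 0.0, 104.7]
contact_force: [-0.7, -0.4, 0.0]
gripper_width: 88.2
grasp_force: 0.0
```

```bash
python3 - <<'E'
from rig import manip
from h import *
s=manip.snapshot("wrist");cv2.imwrite("pics/w2.png",s["color"][:,:,::-1])
for (c,r),a in greens(s): print(np.round(c),round(r,1),a,ray(s,c,106).round(1),ray(s,c,103).round(1))
E
```

```text
[322. 340.] 60.8 8704.5 [ 511.  -116.6  106. ] [ 511.6 -118.6  103. ]
```

View pics/w2.png

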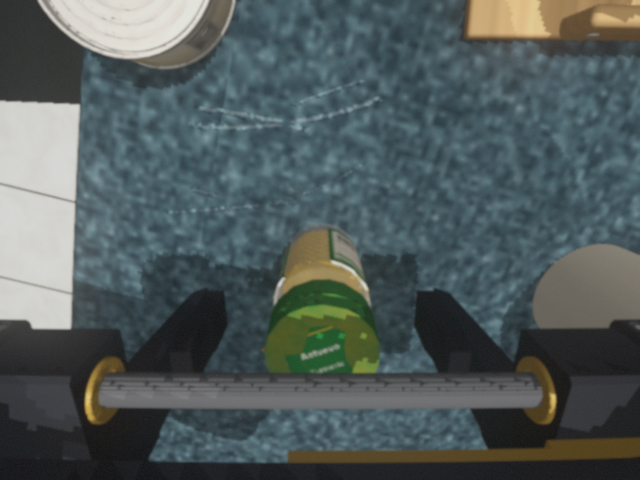

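The cap at (322,348) sits midway between the fingers, and the grip height is right, so I'll close and lift.

Emit:
{"method": "arm_command", "body": {"motion": [[0,0,0,0,0,0,0],[0,0,0,0,0,0,0],[0,0,0,0,0,0,0],[0,0,0,0,0,0,0],[0,0,0,0,0,0,0],[0,0,0,0,0,0,0],[0,0,0,0,0,0,0],[0,0,0,0,0,0,0]], "grip_force": 30}}

```text
time_s: 4.75
tool_pos: [511.0, -121.8, 89.8]
ee_rot: [180.0, 0.0, 104.7]
contact_force: [1.3, 0.3, 1.0]
gripper_width: 44.5
grasp_force: 30.0
```

Emit:
{"method": "arm_command", "body": {"motion": [[0,0,4,0,0,0,0],[0,0,8,0,0,0,0],[0,0,14,0,0,0,0],[0,0,18,0,0,0,0],[0,0,20,0,0,0,0],[0,0,20,0,0,0,0],[0,0,20,0,0,0,0],[0,0,20,0,0,0,0],[0,0,20,0,0,0,0],[0,0,12,0,0,0,0],[0,0,4,0,0,0,0],[0,0,0,0.038,0.01,0,0],[0,0,0,0.038,0.01,0,0],[0,0,0,0.038,0.01,0,0],[0,0,0,0,0,0,0],[0,0,0,0,0,0,0]]}}

```text
time_s: 6.35
tool_pos: [510.5, -121.9, 249.2]
ee_rot: [-179.9, -6.7, 104.7]
contact_force: [-0.0, 0.8, -1.5]
gripper_width: 44.3
grasp_force: 30.0
```

```bash
python3 - <<'E'
from rig import manip
o=manip.observe();print(o)
E
```

```text
{'time_s': 6.35, 'qpos': array([ -9.37511289,  22.40597318,  27.38754934, 106.22023198,
       -18.59618233,  58.69021898,  41.64770436]), 'qvel': array([-0.73906569, -0.27334567, -0.22905528,  0.06531738, -0.13189885,
       -0.00381848, -0.04926265]), 'tau': array([  0.63582815, -43.03529978,   5.70614532, -23.13175321,
        -0.38281395,   0.43946156,   0.04383109]), 'tool_pos': array([ 510.54753358, -121.89323683,  249.24188778]), 'ee_rot': array([-179.93924245,   -6.72099458,  104.69220266]), 'contact_force': array([-0.00566228,  0.80954742, -1.52416744]), 'ft_torque': array([-0.1846177 ,  0.03057545, -0.00409014]), 'grasp_force': 29.981418130919337, 'gripper_width': 44.342382121492854}
```

Emit:
{"method": "arm_command", "body": {"motion": [[0,0,0,-0.0485,-0.0127,0,0],[0,0,0,-0.0485,-0.0127,0,0],[0,0,0,-0.0485,-0.0127,0,0],[0,0,0,-0.0485,-0.0127,0,0],[0,0,0,-0.0485,-0.0127,0,0],[0,0,0,-0.0485,-0.0127,0,0],[0,0,0,-0.0485,-0.0127,0,0],[0,0,0,-0.0485,-0.0127,0,0],[0,0,0,-0.0485,-0.0127,0,0],[0,0,0,-0.0485,-0.0127,0,0],[0,0,0,-0.0485,-0.0127,0,0],[0,0,0,-0.0485,-0.0127,0,0],[0,0,0,-0.0485,-0.0127,0,0],[0,0,0,-0.0485,-0.0127,0,0],[0,0,0,-0.0485,-0.0127,0,0],[0,0,0,-0.0485,-0.0127,0,0],[0,0,0,-0.0485,-0.0127,0,0],[0,0,0,-0.0485,-0.0127,0,0],[0,0,0,0,0,0,0],[0,0,0,0,0,0,0]]}}

```text
time_s: 8.35
tool_pos: [511.0, -121.1, 249.6]
ee_rot: [-179.9, 44.9, 104.8]
contact_force: [0.6, -0.5, -1.9]
gripper_width: 44.3
grasp_force: 30.0
```

```bash
python3 - <<'E'
from rig import manip
import cv2
from scipy.spatial.transform import Rotation as R
o=manip.observe();print(o["time_s"],o["qpos"].round(),o["tool_pos"],R.from_euler("xyz",o["ee_rot"],degrees=True).as_matrix().round(3))
s=manip.snapshot("scene");cv2.imwrite("pics/s2.png",s["color"][:,:,::-1])
E
```

```text
8.35 [-58.  31.  53. 122.  34.  39. -23.] [ 510.96135604 -121.07420895  249.57089583] [[-0.181  0.967  0.18 ]
 [ 0.685  0.255 -0.683]
 [-0.706 -0.001 -0.708]]
```

View pics/s2.png

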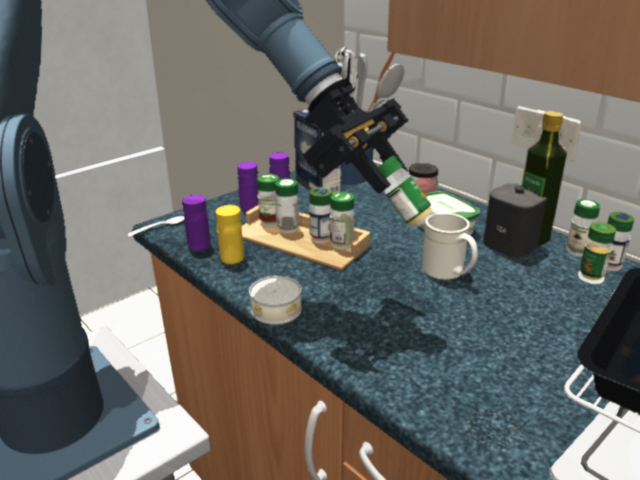

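The scene view shows the jar around (405,195), held in line with the fingers at about 45° and clear of everything. I'll hold it there, then bring it back upright.

Emit:
{"method": "arm_command", "body": {"motion": [[0,0,0,0,0,0,0],[0,0,0,0,0,0,0],[0,0,0,0,0,0,0],[0,0,0,0,0,0,0],[0,0,0,0,0,0,0],[0,0,0,0,0,0,0],[0,0,0,0,0,0,0],[0,0,0,0,0,0,0],[0,0,0,0,0,0,0],[0,0,0,0,0,0,0],[0,0,0,0,0,0,0],[0,0,0,0,0,0,0],[0,0,0,0,0,0,0],[0,0,0,0,0,0,0],[0,0,0,0,0,0,0],[0,0,0,0,0,0,0],[0,0,0,0,0,0,0],[0,0,0,0,0,0,0],[0,0,0,0,0,0,0],[0,0,0,0,0,0,0]]}}

```text
time_s: 10.4
tool_pos: [510.9, -121.7, 249.7]
ee_rot: [-179.9, 45.0, 104.8]
contact_force: [0.8, -0.5, -2.1]
gripper_width: 44.3
grasp_force: 30.0
```

Emit:
{"method": "arm_command", "body": {"motion": [[0,0,0,0,0,0,0],[0,0,0,0,0,0,0],[0,0,0,0,0,0,0],[0,0,0,0,0,0,0],[0,0,0,0,0,0,0],[0,0,0,0.054,0.0143,0,0],[0,0,0,0.054,0.0143,0,0],[0,0,0,0.054,0.0143,0,0],[0,0,0,0.054,0.0143,0,0],[0,0,0,0.054,0.0143,0,0],[0,0,0,0.054,0.0143,0,0],[0,0,0,0.054,0.0143,0,0],[0,0,0,0.054,0.0143,0,0],[0,0,0,0.054,0.0143,0,0],[0,0,0,0.054,0.0143,0,0],[0,0,0,0.054,0.0143,0,0],[0,0,0,0.054,0.0143,0,0],[0,0,0,0.054,0.0143,0,0],[0,0,0,0.054,0.0143,0,0],[0,0,0,0,0,0,0]]}}

```text
time_s: 12.4
tool_pos: [510.6, -123.9, 249.7]
ee_rot: [-179.9, 0.2, 104.6]
contact_force: [0.2, -1.5, -1.9]
gripper_width: 44.7
grasp_force: 30.0
```

Emit:
{"method": "arm_command", "body": {"motion": [[0,10,0,0,0,0,0],[1,20,0,0,0,0,0],[1,20,0,0,0,0,0],[1,20,0,0,0,0,0],[1,20,0,0,0,0,0],[1,20,0,0,0,0,0],[1,20,0,0,0,0,0],[0,20,0,0,0,0,0],[0,20,0,0,0,0,0],[0,20,0,0,0,0,0],[0,20,0,0,0,0,0],[0,20,0,0,0,0,0],[0,20,0,0,0,0,0],[0,15,0,0,0,0,0],[0,6,0,0,0,0,0],[0,0,0,0,0,0,0],[0,0,0,0,0,0,0],[0,0,0,0,0,0,0]]}}

```text
time_s: 14.2
tool_pos: [517.0, 148.0, 249.7]
ee_rot: [-179.9, 0.2, 104.7]
contact_force: [0.1, 0.3, -1.0]
gripper_width: 44.2
grasp_force: 30.0
```

```bash
python3 - <<'E'
from rig import manip
from h import *;import pickle
s=manip.snapshot("wrist");t=manip.snapshot("top");pickle.dump((s,t),open("d3.pkl","wb"))
cv2.imwrite("pics/w3.png",s["color"][:,:,::-1])
for (c,r),a in greens(s): print(np.round(c),round(r,1),a,ray(s,c,114).round(1))
o=manip.observe();print(o["tool_pos"],o["ee_rot"],o["qpos"].round())
c=t["color"][190:290,230:390,::-1];cv2.imwrite("pics/t3.png",cv2.resize(c,None,fx=5,fy=5,interpolation=2))
E
```

```text
[574. 352.] 25.7 427.0 [765.7  94.7 114. ]
[320. 341.] 60.8 8682.0 [542.6  49.2 114. ]
[418. 292.] 49.7 3011.0 [609.  116.3 114. ]
[426. 139.] 66.0 6326.5 [573.2 233.6 114. ]
[517.02963155 148.28564611 249.79279637] [-1.79883778e+02  1.59974089e-01  1.04685159e+02] [-40.  21.  24. 107. -10.  54.   3.]
```

View pics/w3.png

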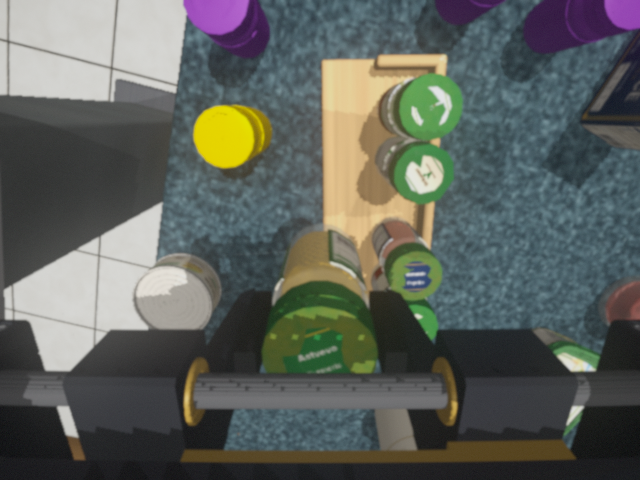

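View pics/t3.png

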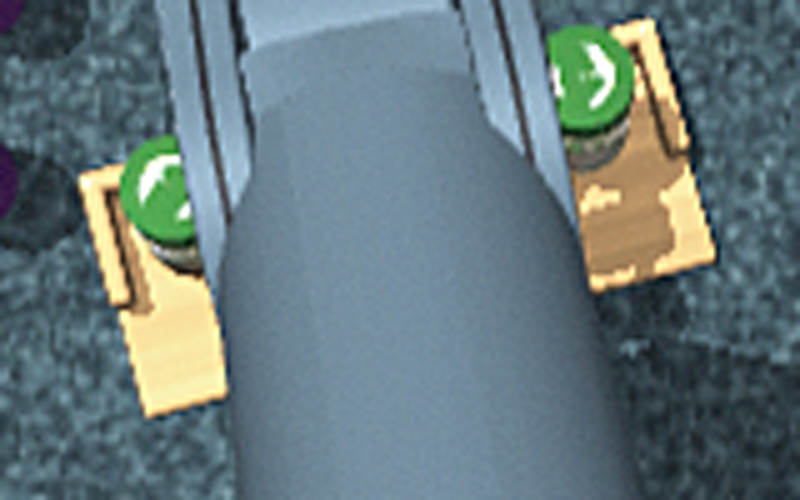

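Wrist view: row caps have top faces at about (431,106), (422,171) and (413,271), with the gap between the last two. The tray's front edge is vertical at column 323.

```bash
python3 - <<'E'
from h import *;import pickle
s,t=pickle.load(open("d3.pkl","rb"))
P=[ray(s,p,z) for p,z in(((431,106),114),((422,171),114),((413,271),114),((323,60),8),((324,220),8))]
t0=pickle.load(open("d0.pkl","rb"))["top"]
Q=[ray(t0,p,z) for p,z in(((265,228.5),114),((287,222),114),((324.5,212.5),114),((346.5,206),114),((258,270),8),((372,241),8))]
for n,A in(("wrist",P),("top0",Q)):
    a=np.array(A)[:,:2];print(n,a.round(1).tolist());e=a[-2]-a[-1];print("edge yaw",np.degrees(np.arctan2(-e[0],e[1])))
    for th in(14.3,14.7):
        c,sn=np.cos(np.radians(th)),np.sin(np.radians(th));print((a@np.array([[c,-sn],[sn,c]])).round(1).tolist())
E
```

```text
wrist [[568.9, 255.2], [578.1, 210.9], [598.6, 133.2], [485.5, 278.4], [526.5, 127.1]]
edge yaw 15.19134091529635
[[614.3, 106.8], [612.3, 61.6], [612.9, -18.8], [539.2, 149.8], [541.6, -6.9]]
[[615.1, 102.5], [612.7, 57.3], [612.8, -23.1], [540.2, 146.1], [541.5, -10.7]]
top0 [[567.7, 253.3], [581.4, 207.2], [601.5, 128.4], [615.3, 82.0], [492.0, 281.1], [557.6, 22.2]]
edge yaw 14.237399691049793
[[612.7, 105.3], [614.6, 57.2], [614.6, -24.2], [616.5, -72.5], [546.1, 150.8], [545.8, -116.3]]
[[613.4, 101.0], [615.0, 52.9], [614.4, -28.4], [616.0, -76.8], [547.2, 147.0], [545.0, -120.1]]
```

Emit:
{"method": "arm_command", "body": {"motion": [[-1,3.9,-10,0,0,0,0],[0,0,-20,0,0,0,0],[0,0,-20,0,0,0,0],[0,0,-20,0,0,0,0],[0,0,-20,0,0,0,0],[0,0,-20,0,0,0,0],[0,0,-18,0,0,0,0],[0,0,-12,0,0,0,0],[0,0,-6,0,0,0,0],[0,0,-2,0.0055,-0.0211,0,0],[0,0,0,0.0055,-0.0211,0,0],[0,0,0,0.0055,-0.0211,0,0],[0,0,0,0.0055,-0.0211,0,0],[0,0,0,0,0,0,0],[0,0,0,0,0,0,0]]}}

```text
time_s: 15.8
tool_pos: [516.1, 153.3, 102.0]
ee_rot: [175.1, 0.1, 104.8]
contact_force: [0.7, -0.2, -1.5]
gripper_width: 44.4
grasp_force: 30.0
```

```bash
python3 - <<'E'
from rig import manip
from h import *;import pickle
s=manip.snapshot("wrist");pickle.dump(s,open("d4.pkl","wb"))
cv2.imwrite("pics/w4.png",s["color"][:,:,::-1])
o=manip.observe();print(o["tool_pos"],o["ee_rot"],o["qpos"].round(),Rn.from_euler("xyz",o["ee_rot"],degrees=True).as_matrix().round(3))
E
```

```text
[516.2681148  153.3143819  101.99342086] [1.7510526e+02 1.5006966e-01 1.0475964e+02] [-36.  32.  18. 116. -18.  30.   9.] [[-0.255  0.963  0.083]
 [ 0.967  0.254  0.019]
 [-0.003  0.085 -0.996]]
```

View pics/w4.png

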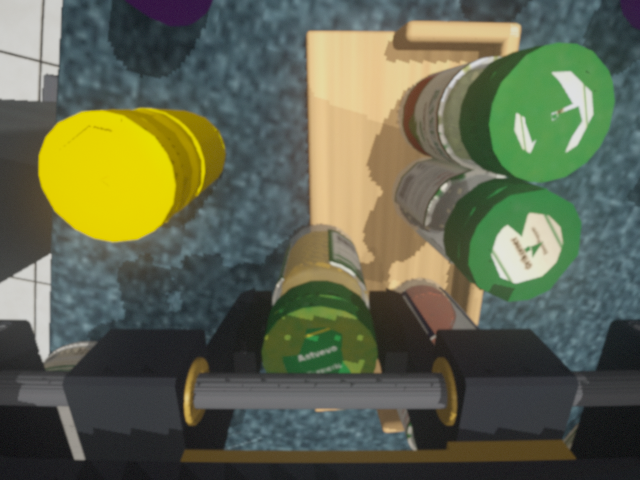

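The held cap's centre is near (321,348) and the left inner neighbour's is near (512,240).

```bash
python3 - <<'E'
from h import *;import pickle
s=pickle.load(open("d4.pkl","rb"))
A=np.array([ray(s,p,z)[:2] for p,z in(((321,347),117.7),((512,240),114),((538,113),114),((309,220),8),((308,32),8))])
c,sn=np.cos(np.radians(14.75)),np.sin(np.radians(14.75))
print((A@np.array([[c,-sn],[sn,c]])).round(1),"tcp",np.array([516.2,153.3])@np.array([[c,-sn],[sn,c]]))
E
```

```text
[[537.4  18.9]
 [607.8  57.8]
 [609.  101.8]
 [539.2  36.7]
 [539.7 144.9]] tcp [538.21959233  16.82261677]
```

Emit:
{"method": "arm_command", "body": {"motion": [[3.9,1,0,0,0,0,0],[3.9,1,0,0,0,0,0],[3.9,1,0,0,0,0,0],[3.9,1,0,0,0,0,0],[3.9,1,0,0,0,0,0],[3.9,1,0,0,0,0,0],[3.9,1,0,0,0,0,0],[3.9,1,0,0,0,0,0],[3.9,1,0,0,0,0,0],[3.9,1,0,0,0,0,0],[3.9,1,0,0,0,0,0],[0,0,0,0,0,0,0]]}}

```text
time_s: 17.05
tool_pos: [559.4, 164.3, 101.7]
ee_rot: [175.1, 0.2, 104.8]
contact_force: [-0.1, 0.2, -1.3]
gripper_width: 44.1
grasp_force: 30.0
```

Emit:
{"method": "arm_command", "body": {"motion": [[3,0.8,0,0,0,0,0],[3,0.8,0,0,0,0,0],[3,0.8,0,0,0,0,0],[0,0,0,0,0,0,0]]}}

```text
time_s: 17.45
tool_pos: [568.2, 166.6, 101.7]
ee_rot: [175.1, 0.2, 104.8]
contact_force: [0.9, -0.5, -1.7]
gripper_width: 44.4
grasp_force: 30.0
```

Emit:
{"method": "arm_command", "body": {"motion": [[3,0.8,0,0,0,0,0],[3,0.8,0,0,0,0,0],[3,0.8,0,0,0,0,0],[0,0,0,0,0,0,0],[0,0,0,0,0,0,0]]}}

```text
time_s: 17.95
tool_pos: [577.1, 169.0, 101.8]
ee_rot: [175.1, 0.2, 104.8]
contact_force: [0.6, -1.1, -0.7]
gripper_width: 44.3
grasp_force: 30.0
```

```bash
python3 - <<'E'
from rig import manip
from h import *
s=manip.snapshot("wrist");t=manip.snapshot("scene")
a=s["color"][:,:,::-1];b=cv2.resize(t["color"][140:290,220:400,::-1],(576,480),interpolation=2)
cv2.imwrite("pics/w5.png",cv2.resize(np.hstack([a,b]),(800,316)))
o=manip.observe();print(o["tool_pos"],o["contact_force"],o["ft_torque"],o["qpos"].round())
E
```

```text
[576.90817945 168.94440454 101.78147098] [-0.20485447 -0.18325085 -1.45445344] [-0.17710661  0.11010004 -0.01512724] [-34.  37.  18. 106. -18.  35.   9.]
```

View pics/w5.png

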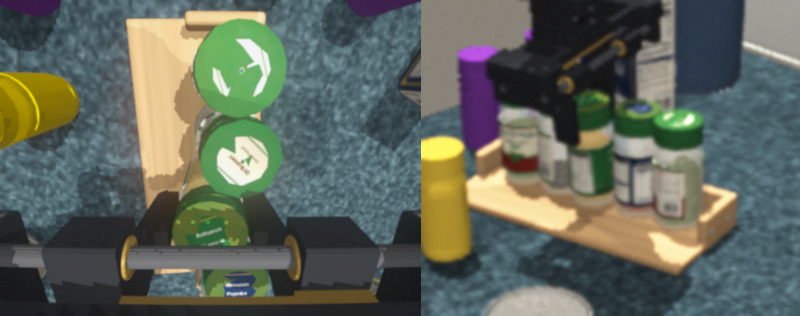

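The jar is most of the way in. All four neighbours are upright and have moved apart, and the forces are negligible. I'll straighten it and push the last bit.

Emit:
{"method": "arm_command", "body": {"motion": [[2,0.5,0,-0.0037,0.0141,0,0],[2,0.5,0,-0.0037,0.0141,0,0],[2,0.5,0,-0.0037,0.0141,0,0],[2,0.5,0,-0.0037,0.0141,0,0],[2,0.5,0,-0.0037,0.0141,0,0],[2,0.5,0,-0.0037,0.0141,0,0],[0,0,0,0,0,0,0],[0,0,0,0,0,0,0]]}}

```text
time_s: 18.85
tool_pos: [589.1, 171.9, 101.7]
ee_rot: [-179.9, 0.2, 104.8]
contact_force: [0.7, -0.0, -1.5]
gripper_width: 43.9
grasp_force: 30.0
```

```bash
python3 - <<'E'
from rig import manip
from h import *
s=manip.snapshot("wrist");t=manip.snapshot("scene")
a=s["color"][:,:,::-1];b=cv2.resize(t["color"][140:290,220:400,::-1],(576,480),interpolation=2)
cv2.imwrite("pics/w6.png",cv2.resize(np.hstack([a,b]),(800,316)))
o=manip.observe();print(o["tool_pos"],o["ee_rot"],o["contact_force"],o["ft_torque"])
E
```

```text
[588.80116347 171.92725331 101.73746627] [-1.79881129e+02  1.52411587e-01  1.04769375e+02] [ 0.43904105 -0.34828763 -0.73925594] [-0.0764625  -0.03127514 -0.01600894]
```

View pics/w6.png

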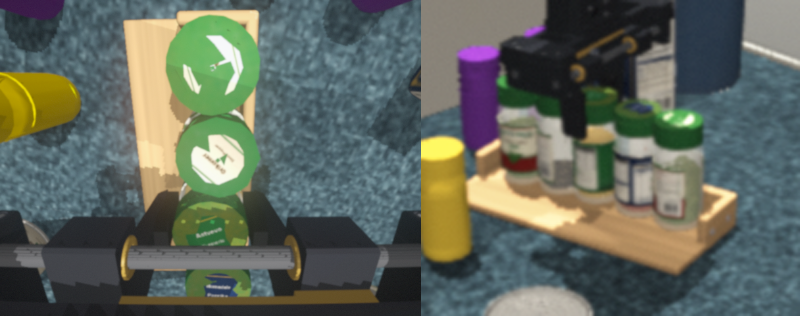

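```bash
python3 - <<'E'
from rig import manip
from h import *
s=manip.snapshot("wrist")
m=cv2.inRange(cv2.cvtColor(s["color"],cv2.COLOR_RGB2HSV),(35,90,30),(85,255,255))
for r in(40,60,80,97,120,200,220,237,260,310,320,330,345,420,430,440):
    x=np.where(m[r])[0]
    if len(x): print(r,x.min(),x.max(),(x.min()+x.max())/2)
A=np.array([ray(s,p,z)[:2] for p,z in(((324,97),114),((330,237),114),((319,347),118),((336,435),114))])
c,sn=np.cos(np.radians(14.77)),np.sin(np.radians(14.77))
M=np.array([[c,-sn],[sn,c]]);print((A@M).round(1),"tcp",np.array([588.8,171.9])@M)
E
```

```text
40 278 370 324.0
60 264 385 324.5
80 255 393 324.0
97 253 395 324.0
120 257 393 325.0
200 281 381 331.0
220 271 390 330.5
237 268 395 331.5
260 272 386 329.0
310 272 362 317.0
320 269 370 319.5
330 266 374 320.0
345 262 376 319.0
420 283 379 331.0
430 282 380 331.0
440 284 380 332.0
[[614.7 105.3]
 [616.9  60.4]
 [613.1  18.6]
 [620.3 -29.1]] tcp [613.16838507  16.11153464]
```

The neighbours' centres lie at tray-frame x of 615 to 619 and the jar's at 613. I'll advance 2 mm more, lower onto the deck, then release.

Emit:
{"method": "arm_command", "body": {"motion": [[1,0.25,0,0,0,0,0],[1,0.25,0,0,0,0,0],[0,0,-1,0,0,0,0],[0,0,-1,0,0,0,0],[0,0,-1,0,0,0,0],[0,0,-0.7,0,0,0,0],[0,0,0,0,0,0,0],[0,0,0,0,0,0,0]]}}

```text
time_s: 19.8
tool_pos: [590.7, 172.5, 97.9]
ee_rot: [-179.9, 0.2, 104.8]
contact_force: [-0.3, 0.1, -1.6]
gripper_width: 44.7
grasp_force: 30.0
```

Emit:
{"method": "arm_command", "body": {"motion": [[0,0,0,0,0,0,0.6],[0,0,0,0,0,0,0.75],[0,0,0,0,0,0,0.75],[0,0,0,0,0,0,0.75],[0,0,0,0,0,0,0.75],[0,0,0,0,0,0,0.75]]}}

```text
time_s: 20.4
tool_pos: [590.8, 172.5, 98.0]
ee_rot: [-179.9, 0.1, 104.8]
contact_force: [-0.1, 0.7, 0.5]
gripper_width: 66.2
grasp_force: 0.0
```

Released. Now up, then back and to the right for a clear view.

Emit:
{"method": "arm_command", "body": {"motion": [[0,0,5,0,0,0,0.75],[0,0,10,0,0,0,0.75],[0,0,15,0,0,0,0.75],[0,0,20,0,0,0,0.75],[0,0,20,0,0,0,0.75],[0,0,20,0,0,0,0.75],[0,0,20,0,0,0,0.75],[0,0,20,0,0,0,0.75],[0,0,20,0,0,0,0.75],[0,-20,0,0,0,0,0.75],[0,-30,0,0,0,0,0.75],[0,-30,0,0,0,0,0.75],[0,-30,0,0,0,0,0.75],[0,-30,0,0,0,0,0.75],[0,-30,0,0,0,0,0.75],[0,-30,0,0,0,0,0.75],[0,-30,0,0,0,0,0.75],[0,-20,0,0,0,0,0.75],[0,0,0,0,0,0,0.75],[0,0,0,0,0,0,0.75]]}}

```text
time_s: 22.4
tool_pos: [591.0, -77.0, 248.9]
ee_rot: [-179.9, 0.1, 104.8]
contact_force: [-0.2, 0.9, -0.0]
gripper_width: 66.1
grasp_force: 0.0
```

```bash
python3 - <<'E'
from rig import manip
from h import *
t=manip.snapshot("top");s=manip.snapshot("scene")
cv2.imwrite("pics/f.png",np.hstack([cv2.resize(t["color"][170:290,220:400,::-1],(400,267),interpolation=2),cv2.resize(s["color"][140:290,200:410,::-1],(374,267),interpolation=2)]))
E
```

View pics/f.png

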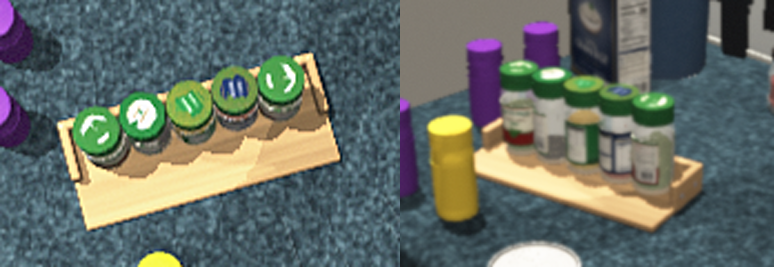

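The final view shows five upright caps in a row, with the jar at (191,107) within about 2–3 mm of the line. The yellow bottle and the tin look undisturbed in this crop.

```bash
python3 -c "
from rig import manip
print(manip.sign_off())"
```

```text
the job is handed in; nothing more can be done
None
```

I tipped the jar to 45°, held it there for over two seconds, and put it away upright in the tray's middle gap, about 2–3 mm forward of the row's line; nothing toppled, the robot kept clear of the mug, tin and teaspoon, and I handed the job in after about 22.5 s.

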